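# Lay out the valve rebuild kit on its outlined pads

### The arm

A 6-joint arm with a two-finger parallel gripper is mounted at the origin on the work surface. World frame = base frame: x ahead of the robot, y to its left, z up, the work surface at z = 0. Lengths are in m, angles in degrees, forces in N, time in s.
With the tool pointing down it reaches from about 0.375 to 0.9 m from the base axis. Payload 3.1 kg.
Tool frame: the origin (TCP) lies on the centre line of the jaws, within the pads' length; the fingertips stand 8 mm ahead of it and the grasp point (between the pads) lies 11 mm behind it; z points along the fingers, y is the line along which they close (so a half turn about z gives the same grasp; the last joint's range is limited). The gripper opens to 87 mm and grips with 3 to 60 N. Pads are 19 mm wide; open, the fingers measure 117 mm over their backs; the gripper's body (75 mm by 190 mm) begins 51 mm behind the grasp point.
Start: joints at [58.127, 30.224, 82.088, -0, 67.689, -10.227], TCP at [0.231, 0.581, 0.231] pointing down, gripper open.
Joint ranges: [-176.69, 176.69], [-43.24, 126.21], [12.49, 139.97], [-82, 262], [0, 151.66], [-163.58, 163.58]. Speed limits (degrees/s): [159.86, 159.86, 180, 180, 180, 180].

### API

Orientations are given as a 3x3 rotation matrix whose columns are the frame's x, y, z axes.
In Python, from rig import * gives the robot as it stands.
- The arm moves only by the tool step_arm, never from a script. Its argument "targets" is a list of rows, each a list of 5 numbers: the opening, from -1 (shut) to 1 (fully open), then the shift along the world's x, y, z normalised to -1 to 1, where 1 is 0.25 m, then the turn about the world's z normalised to -1 to 1, where 1 is 180 degrees. In form: [[fingers, x, y, z, turn], ...]. A call has 1 to 20 rows; each row is the pose to reach, as a shift and turn from the pose commanded when the call began, turning the shorter way round; what a row does not reach only later rows make up. A row lasts 1/10 s, in which the tool goes at most 50 mm and 8.59 degrees, less where a joint would pass 70% of its speed; a pose out of reach is approached as far as the arm can. A call with a number of a shift or a turn outside -1 to 1 is refused whole. A call with a gripper value outside its range is refused whole. The fingers move at their own pace and stop on an object; the grip force is fixed at half the most. Time passes only in rows, so rows that repeat a pose let the fingers close. It gives the time, the measured TCP pose, the force, the opening and the grip force at its end, in the units of the state.
- read_state(): the state, without advancing time (a new reading comes with each control period).
- capture(name): name is "side" or "top" or "wrist"; returns a dict with "color" (420x560x3 uint8, red, green, blue), "mtx" (3x3 intrinsics, pixels), "pose" (4x4, takes a point from camera to world coordinates). Camera axes: x right, y down, z forward; pixel columns grow to the right and rows downward; lengths in m; the calibration is good to about 2 mm. A picture is of the moment at which its call begins. There is no depth.
- hand_in(): hands the job in; it is judged then, once.
The state is a dict: "time_s": time; "joint_positions": joint angles; "qvel": joint speeds; "tau": joint torques, N m; "position": TCP position; "tcp_rot": TCP orientation; "force": force on the tool from outside, world axes, zero at the start; "moment": the same for the moment, N m; "opening": opening from 0.0 (shut) to 1.0 (fully open); "grasp_force": force on a finger pad.
Only numpy, scipy, OpenCV 4.12 (cv2) and the standard library are available. Lean on these libraries where they do the work, as an engineer would, in place of code of your own. Each camera call takes 0.05 s, during which the arm holds its last target. There are 200 camera calls.

### The job

Before the valve is rebuilt, lay out its parts: put the small nut, the large nut, the copper ferrule and the brass valve stem each on the rubber pad whose outline has its shape and size, centred in the outline and lying flat. The stem must lie along its oblong outline, either end first; how far round of the nuts and the ferrule are turned does not matter. Let go of everything, and do not shift the canister with the funnel or the yellow scoop.

Things in the scene. Friction and masses are not known exactly. Their poses are not given: they have to be found in the camera images.
- small_nut: Small chrome hex nut, 30 mm across flats (35 mm across corners), 16 mm thick, with a round through hole of 18 mm, lying flat on the table. Origin: its centre, 8 mm above its underside. z is the hole's axis, x is normal to one pair of flats (flats every 60 degrees). About 60 g.
- large_nut: Large chrome hex nut, 50 mm across flats (58 mm across corners), 26 mm thick, with a round through hole of 30 mm, lying flat on the table. Origin: its centre, 13 mm above its underside. z is the hole's axis, x is normal to one pair of flats (flats every 60 degrees). About 280 g.
- ferrule: Copper ferrule: a plain short tube, 38 mm outside and 32 mm inside diameter, 16 mm high, standing on one open end like a ring lying flat. Origin: its centre, 8 mm above its underside; z is the tube's axis. About 45 g.
- stem: Brass valve stem lying on the table, 76 mm long along its x axis: a square wrench block 16 x 16 mm and 22 mm long in the middle (flat sides normal to y and z; grip it across y), slim round shanks of 9 to 12 mm on both sides of it, and a 16 mm square, 5 mm thick plate at each end. Origin: its centre, 8 mm above the table; z up. About 70 g.
- pad_small_hex: Black rubber pad, 100 x 84 mm, 4 mm thick, fixed to the table top, with a white painted line (3 mm wide, flat, no raised lip) drawn round its centre: a small hexagon, 44 mm across flats inside the line, for the small nut. Origin: centre of the pad's underside, on the table (z = 0); x along the 100 mm side, z up. The outline is centred on the origin.
- pad_large_hex: Black rubber pad, 100 x 84 mm, 4 mm thick, fixed to the table top, with a white painted line (3 mm wide, flat, no raised lip) drawn round its centre: a large hexagon, 64 mm across flats inside the line, for the large nut. Origin: centre of the pad's underside, on the table (z = 0); x along the 100 mm side, z up. The outline is centred on the origin.
- pad_circle: Black rubber pad, 100 x 84 mm, 4 mm thick, fixed to the table top, with a white painted line (3 mm wide, flat, no raised lip) drawn round its centre: a circle of 52 mm inside diameter, for the ferrule. Origin: centre of the pad's underside, on the table (z = 0); x along the 100 mm side, z up. The outline is centred on the origin.
- pad_oblong: Black rubber pad, 100 x 84 mm, 4 mm thick, fixed to the table top, with a white painted line (3 mm wide, flat, no raised lip) drawn round its centre: a long outline with round ends, 90 x 30 mm inside the line, its length along x, for the valve stem. Origin: centre of the pad's underside, on the table (z = 0); x along the 100 mm side, z up. The outline is centred on the origin.
- canister: Bystander, to be left alone: tall loose steel canister, 120 mm in diameter and 200 mm high, with a galvanized funnel (160 mm wide at the mouth) set in its neck, 314 mm high in all. Origin: centre of its underside.
- scoop: Bystander, to be left alone: loose yellow plastic parts scoop, 200 mm long, 75 mm wide, 45 mm high. Origin: on its underside, where the handle (to -x, 100 mm) meets the blade (to +x, 100 mm).

How it is judged:
By the outcome, as a careful person would: the job done as asked, in the order asked, and still so for the second after the job is handed in, with the robot touching nothing.
It also fails if it takes over 96 s, if anything falls off the work surface, if the arm or the gripper's body presses on something with over 40 N, if the wrist force passes 120 N, or if a joint passes its speed limit or range.

## Working session

There is one attempt and no reset: what is moved stays moved. The work goes in short steps, Python scripts to look and compute and a tool call to move; the robot and the scene stay as the last step left them, time stands still between calls to the robot, and variables do not carry over. Pictures are saved under pics/ and viewed, at most 14 in all, crops included, and the job is handed in when it is done.

Besides the shell and the picture viewer there is one more tool, called after ">>>" in YAML: its name, and indented under it one key for each argument. step_arm: Moves the arm, as the interface text tells. Scaled input: -1 to 1 covers 0.25 m each way for a shift and 180 degrees each way for a turn. Its arguments: {"type":"object","properties":{"targets":{"type":"array","items":{"type":"array","items":{"type":"number"}}}},"required":["targets"]}

```bash
mkdir -p pics; cat > h.py <<'E'
from rig import *
import numpy as np, cv2
def snap(n,f):
    c=capture(n); cv2.imwrite('pics/'+f+'.png',c['color'][:,:,::-1]); np.savez('pics/'+f+'.npz',**c); return c
def load(f): return dict(np.load('pics/'+f+'.npz'))
def ray(c,u,v,z):
    d=c['pose'][:3,:3]@np.linalg.solve(c['mtx'],[u,v,1.]); o=c['pose'][:3,3]
    return o+d*(z-o[2])/d[2]
def proj(c,p):
    q=c['mtx']@(c['pose'][:3,:3].T@(np.array(p)-c['pose'][:3,3])); return q[:2]/q[2]
E
python3 - <<'E'
from h import *
for n in ('top','side','wrist'):
    c=snap(n,n+'0'); print(n,c['pose'].round(3).tolist(),c['mtx'][0,0])
s=read_state(); print(s['time_s'],np.round(s['tcp_rot'],3).tolist(),s['opening'])
E
```

```text
top [[-0.014, -0.975, 0.22, 0.192], [-1.0, 0.013, -0.005, -0.017], [0.002, -0.22, -0.976, 1.558], [0.0, 0.0, 0.0, 1.0]] 438.3201608411032
side [[0.906, -0.254, 0.338, 0.077], [-0.423, -0.537, 0.73, -1.036], [-0.003, -0.804, -0.594, 0.841], [0.0, 0.0, 0.0, 1.0]] 471.75978859292076
wrist [[0.368, 0.897, 0.243, 0.164], [0.93, -0.355, -0.099, 0.608], [-0.002, 0.262, -0.965, 0.385], [0.0, 0.0, 0.0, 1.0]] 361.89530051209175
0.15 [[-0.929, 0.369, -0.001], [0.369, 0.929, -0.001], [0.0, -0.002, -1.0]] 1.0003671498137803
```

View pics/top0.png

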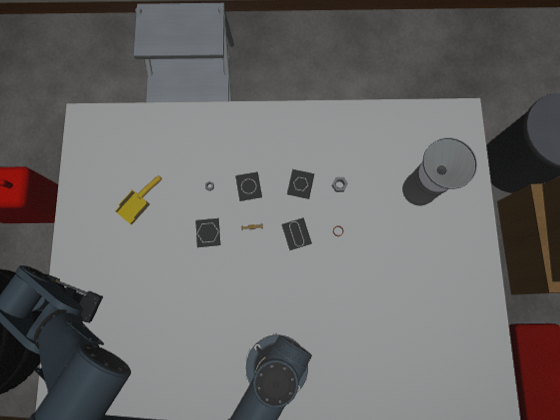

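View pics/side0.png

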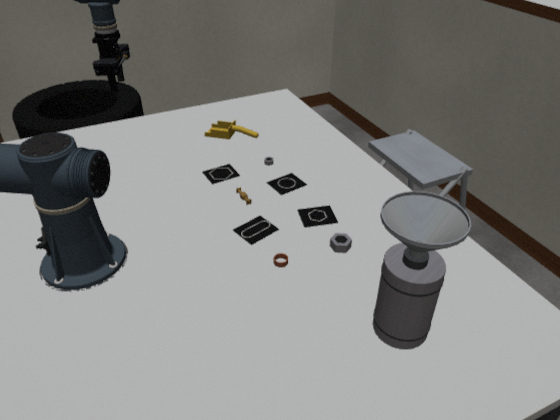

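The top view shows the four parts and four pads: small nut (209,186), circle pad (248,186), small-hex pad (300,184), large nut (340,184), large-hex pad (208,232), stem (252,227), oblong pad (297,234) and ferrule (338,231). The scoop (140,200) and canister (430,175) are well aside. The side view agrees with this.

```bash
python3 - <<'E'
from h import *
c=load('top0')
for n,u,v,z in [('sn',209,186,.008),('circ',248,186,.004),('shex',300,184,.004),('ln',340,184,.013),('lhex',208,232,.004),('stem',252,227,.008),('obl',297,234,.004),('fer',338,231,.008),('scoop',140,200,.02),('canbase',415,195,0)]:
    p=ray(c,u,v,z); print(n,p.round(3),np.hypot(p[0],p[1]).round(3))
E
```

```text
sn [0.631 0.24  0.008] 0.675
circ [0.63  0.098 0.004] 0.638
shex [ 0.635 -0.094  0.004] 0.642
ln [ 0.631 -0.24   0.013] 0.675
lhex [0.461 0.241 0.004] 0.52
stem [0.476 0.082 0.008] 0.483
obl [ 0.449 -0.079  0.004] 0.456
fer [ 0.457 -0.226  0.008] 0.51
scoop [0.579 0.486 0.02 ] 0.756
canbase [ 0.589 -0.515  0.   ] 0.782
```

>>> step_arm:
  targets:
    - [1,0.58,-0.84,0,0.12]
    - [1,0.58,-0.84,0,0.12]
    - [1,0.58,-0.84,0,0.12]
    - [1,0.58,-0.84,0,0.12]
    - [1,0.58,-0.84,0,0.12]
    - [1,0.58,-0.84,0,0.12]

```text
time_s: 0.75
position: [0.378, 0.3671, 0.2304]
tcp_rot: [[-1.0, 0.006, 0.0], [0.006, 1.0, -0.002], [-0.0, -0.002, -1.0]]
force: [-0.1, 0.5, -0.3]
opening: 1.002
grasp_force: 0.0
```

>>> step_arm:
  targets:
    - [1,0.58,-0.84,0,0]
    - [1,0.58,-0.84,0,0]
    - [1,0.58,-0.84,0,0]
    - [1,0.58,-0.84,0,0]
    - [1,0.58,-0.84,0,0]
    - [1,0.58,-0.84,0,0]
    - [1,0.58,-0.84,0,0]
    - [1,0.58,-0.84,0,0]

```text
time_s: 1.55
position: [0.5193, 0.162, 0.2302]
tcp_rot: [[-1.0, 0.0, -0.002], [0.0, 1.0, 0.001], [0.002, 0.001, -1.0]]
force: [0.3, -0.5, -0.6]
opening: 0.998
grasp_force: 0.0
```

```bash
python3 - <<'E'
from h import *
s=read_state(); print(s['time_s'],s['position'],np.round(s['tcp_rot'],3).tolist(),np.abs(s['qvel']).max())
snap('wrist','w1')
E
```

```text
1.55 [0.51929417 0.16197918 0.2301914 ] [[-1.0, 0.0, -0.002], [0.0, 1.0, 0.001], [0.002, 0.001, -1.0]] 1.3191314111578594
```

>>> step_arm:
  targets:
    - [1,0,-1,0,0]
    - [1,0,-1,0,0]
    - [1,0,-1,0,0]
    - [1,0,-1,0,0]
    - [1,0,-1,0,0]
    - [1,0,-1,0,0]
    - [1,0,-1,0,0]
    - [1,0,-1,0,0]

```text
time_s: 2.4
position: [0.52, -0.0868, 0.2304]
tcp_rot: [[-1.0, -0.002, -0.001], [-0.002, 1.0, 0.001], [0.001, 0.001, -1.0]]
force: [0.1, 0.7, 0.0]
opening: 0.999
grasp_force: 0.0
```

```bash
python3 - <<'E'
from h import *
s=read_state(); print(s['time_s'],s['position'],np.round(s['tcp_rot'],3).tolist(),np.abs(s['qvel']).max())
snap('wrist','w2')
E
```

```text
2.4 [ 0.51995351 -0.08676718  0.23042751] [[-1.0, -0.002, -0.001], [-0.002, 1.0, 0.001], [0.001, 0.001, -1.0]] 0.6714861667972305
```

View pics/w1.png

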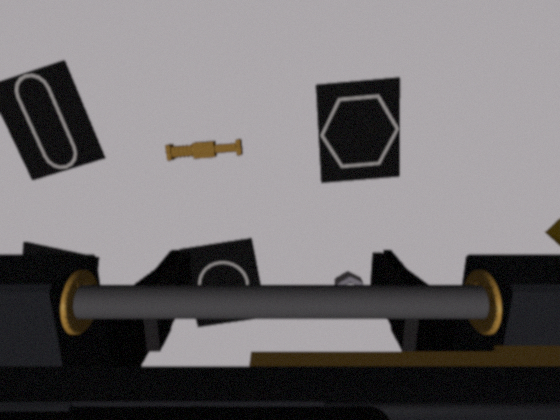

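View pics/w2.png

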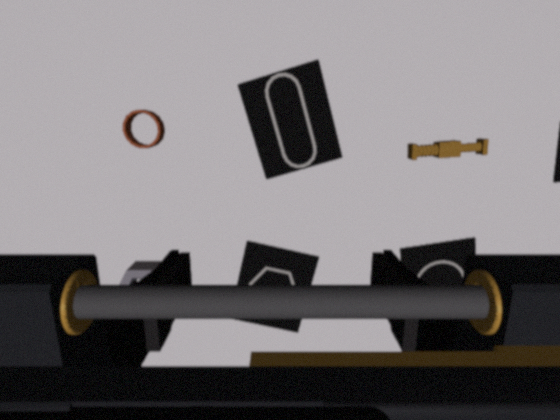

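w1 shows the oblong pad (50,120), stem (204,149) and large-hex pad (360,130). w2 shows the ferrule (144,128), oblong pad (290,119) and stem (448,149). The gripper hides everything below row 250, so I'll move further out to see the far row.

>>> step_arm:
  targets:
    - [1,0.72,0,0,0]
    - [1,0.72,0,0,0]
    - [1,0.72,0,0,0]
    - [1,0.72,0,0,0]
    - [1,0.72,0,0,0]
    - [1,0.72,0,0,0]
    - [1,0.72,0,0,0]

```text
time_s: 3.15
position: [0.699, -0.0874, 0.2302]
tcp_rot: [[-1.0, -0.001, -0.002], [-0.001, 1.0, 0.001], [0.002, 0.001, -1.0]]
force: [0.7, 0.4, 0.7]
opening: 1.001
grasp_force: 0.0
```

```bash
python3 - <<'E'
from h import *
snap('wrist','w3')
E
```

>>> step_arm:
  targets:
    - [1,0,1,0,0]
    - [1,0,1,0,0]
    - [1,0,1,0,0]
    - [1,0,1,0,0]
    - [1,0,1,0,0]
    - [1,0,1,0,0]
    - [1,0,1,0,0]
    - [1,0,1,0,0]

```text
time_s: 4.0
position: [0.7, 0.1598, 0.2309]
tcp_rot: [[-1.0, 0.002, -0.0], [0.002, 1.0, -0.001], [0.0, -0.001, -1.0]]
force: [-0.6, 0.3, -0.4]
opening: 1.001
grasp_force: 0.0
```

```bash
cat > meas.py <<'E'
from h import *
import sys
def blobs(f):
    c=load(f); im=c['color']; hsv=cv2.cvtColor(im,cv2.COLOR_RGB2HSV)
    roi=np.zeros(im.shape[:2],np.uint8); roi[2:248]=255
    out=[]
    dark=cv2.inRange(hsv,(0,0,0),(180,255,60))&roi
    sat=cv2.inRange(hsv,(0,90,40),(30,255,255))&roi
    for nm,m,z in(('pad',dark,.004),('sat',sat,.008)):
        for k in cv2.findContours(m,cv2.RETR_EXTERNAL,cv2.CHAIN_APPROX_NONE)[0]:
            x,y,w,h=cv2.boundingRect(k)
            if cv2.contourArea(k)<300 or x<2 or x+w>558 or y<4 or y+h>246: continue
            P=np.array([ray(c,u,v,z)[:2] for u,v in k[:,0]],np.float32)*1000
            (cx,cy),(a,b),t=cv2.minAreaRect(P)
            if b>a: a,b,t=b,a,t+90
            line=''
            if nm=='pad':
                fill=np.zeros_like(m); cv2.drawContours(fill,[k],-1,255,-1)
                wh=cv2.erode(fill,np.ones((5,5)))&cv2.inRange(hsv,(0,0,90),(180,255,255))
                ks=cv2.findContours(wh,cv2.RETR_EXTERNAL,cv2.CHAIN_APPROX_NONE)[0]
                if ks:
                    kk=max(ks,key=cv2.contourArea)
                    Q=np.array([ray(c,u,v,z)[:2] for u,v in kk[:,0]],np.float32)*1000
                    r=cv2.minAreaRect(Q); line=np.round(r[0]+r[1]+(r[2],),1)
            print(f,nm,'px',x+w//2,y+h//2,'c',round(cx,1),round(cy,1),'size',round(a,1),round(b,1),'ang',round((t+90)%180-90,1),'line',line)
if __name__=='__main__':
    for f in sys.argv[1:]: blobs(f)
E
python3 -c "
from h import *
snap('wrist','w4')"
python3 meas.py w1 w2 w3 w4
```

```text
w1 pad px 359 157 c 486.9 244.9 size 81.2 45.4 ang -85.3 line 
w1 pad px 359 131 c 461.1 243.3 size 69.7 62.2 ang -85.4 line 
w1 pad px 358 105 c 435.4 240.6 size 81.1 45.8 ang -85.1 line 
w1 pad px 46 121 c 452.0 -76.3 size 87.4 28.3 ang 15.9 line 
w1 pad px 67 114 c 445.4 -52.6 size 97.7 36.5 ang 16.6 line 
w1 sat px 204 150 c 479.1 83.6 size 77.2 15.0 ang -85.7 line 
w2 pad px 291 120 c 451.9 -75.3 size 87.2 28.2 ang 16.3 line 
w2 pad px 268 126 c 458.4 -98.3 size 97.2 33.9 ang 16.1 line 
w2 pad px 312 113 c 445.1 -53.0 size 97.4 34.9 ang 16.6 line 
w2 sat px 448 149 c 478.6 86.2 size 79.8 15.5 ang -86.9 line 
w2 sat px 143 129 c 459.3 -225.7 size 39.5 35.9 ang 82.2 line 
w3 pad px 119 121 c 630.6 -252.5 size 31.6 20.1 ang -0.5 line 
w3 pad px 275 127 c 637.8 -94.5 size 97.3 81.5 ang -13.1 line [638.  -94.5  50.5  56.6  46.7]
w3 pad px 459 121 c 631.5 96.6 size 97.3 82.3 ang 9.3 line [6.315e+02 9.760e+01 5.730e+01 5.800e+01 1.000e-01]
w4 pad px 218 119 c 631.6 97.2 size 97.6 81.8 ang 9.3 line [631.7  96.7  57.6  57.5  43.8]
```

View pics/w3.png

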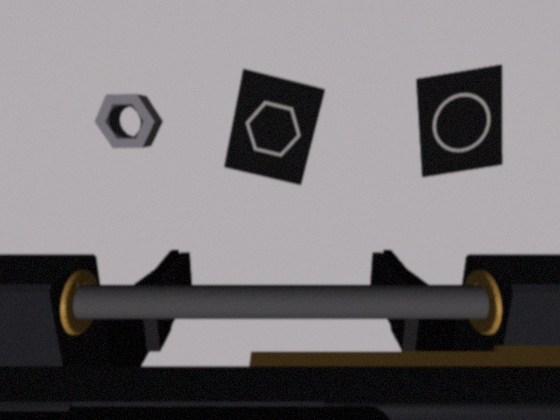

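View pics/w4.png

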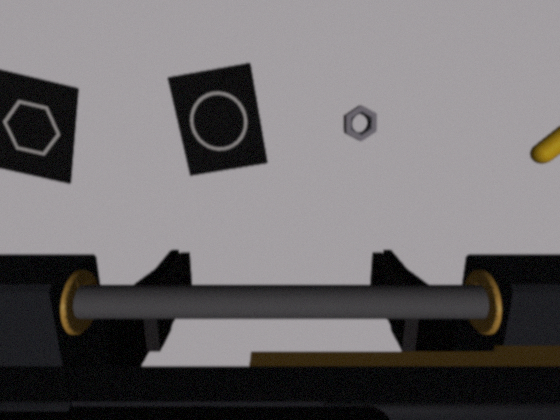

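w3 shows the large nut (128,121), small-hex pad (274,128) and circle pad (460,122). w4 shows the small nut (360,123) and the circle pad. Next I'll measure the nuts and ferrule from their hulls.

```bash
python3 - <<'E'
from h import *
s=read_state(); print(s['joint_positions'])
for f,(x0,x1,y0,y1),zm,zt in [('w3',(75,185,70,170),.013,.026),('w4',(320,400,90,160),.008,.016),('w2',(100,190,90,170),.008,.016)]:
    c=load(f); g=c['color'].min(2); sub=cv2.GaussianBlur(g,(3,3),0)[y0:y1,x0:x1]; bg=np.median(sub)
    m=(sub<bg-22).astype(np.uint8)*255
    k=max(cv2.findContours(m,cv2.RETR_EXTERNAL,cv2.CHAIN_APPROX_NONE)[0],key=cv2.contourArea)
    k=cv2.convexHull(k); px=k[:,0]+[x0,y0]
    for z in (zm,zt):
        P=np.array([ray(c,u,v,z)[:2] for u,v in px],np.float32)*1000
        lo,hi=P.min(0),P.max(0); M=cv2.moments(P)
        print(f,z,'bg',bg,'bboxc',((lo+hi)/2).round(1),'size',(hi-lo).round(1),'cent',round(M['m10']/M['m00'],1),round(M['m01']/M['m00'],1))
    a=cv2.approxPolyDP(P.reshape(-1,1,2),3,True)[:,0]; d=np.roll(a,-1,0)-a
    print([(a[i].round().tolist(),round(float(np.hypot(*d[i])),1),round(float(np.degrees(np.arctan2(d[i,1],d[i,0]))%180),1)) for i in range(len(a))])
    # hole: bright blob inside
E
```

```text
[ 3.92743180e+00  3.77772873e+01  6.70688040e+01 -3.07599972e-02
  7.51618486e+01 -8.59136564e+01]
w3 0.013 bg 173.0 bboxc [ 630.4 -237.8] size [53.  67.1] cent 630.5 -237.8
w3 0.026 bg 173.0 bboxc [ 630.3 -232.6] size [51.1 64.7] cent 630.4 -232.5
[([607.0, -213.0], 25.6, 31.3), ([628.0, -200.0], 27.2, 154.3), ([653.0, -212.0], 39.3, 92.9), ([655.0, -251.0], 26.5, 31.0), ([632.0, -265.0], 28.6, 153.4), ([607.0, -252.0], 38.7, 90.1)]
w4 0.008 bg 159.0 bboxc [633.4 240.3] size [34.3 34.2] cent 633.5 240.3
w4 0.016 bg 159.0 bboxc [633.3 238.6] size [33.5 33.4] cent 633.4 238.6
[([617.0, 240.0], 16.1, 62.0), ([624.0, 254.0], 16.3, 3.9), ([640.0, 255.0], 20.8, 117.9), ([650.0, 237.0], 16.4, 61.4), ([642.0, 223.0], 16.3, 2.5), ([626.0, 222.0], 20.4, 117.4)]
w2 0.008 bg 175.0 bboxc [ 459.3 -224.9] size [38.5 44.1] cent 459.3 -225.0
w2 0.016 bg 175.0 bboxc [ 459.1 -222. ] size [37.7 43.2] cent 459.0 -222.0
[([442.0, -210.0], 18.0, 32.1), ([457.0, -200.0], 15.5, 160.4), ([472.0, -206.0], 13.0, 117.2), ([478.0, -217.0], 19.0, 81.1), ([475.0, -236.0], 14.8, 30.9), ([462.0, -244.0], 17.0, 163.7), ([446.0, -239.0], 11.9, 118.6), ([440.0, -228.0], 18.5, 84.3)]
```

>>> step_arm:
  targets:
    - [1,-0.27,0.317,-0.6,0.017]
    - [1,-0.27,0.317,-0.6,0.017]
    - [1,-0.27,0.317,-0.6,0.017]
    - [1,-0.27,0.317,-0.6,0.017]
    - [1,-0.27,0.317,-0.72,0.017]
    - [1,-0.27,0.317,-0.8,0.017]
    - [1,-0.27,0.317,-0.85,0.017]
    - [1,-0.27,0.317,-0.88,0.017]
    - [1,-0.27,0.317,-0.88,0.017]
    - [1,-0.27,0.317,-0.88,0.017]
    - [-1,-0.27,0.317,-0.88,0.017]
    - [-1,-0.27,0.317,-0.88,0.017]
    - [-1,-0.27,0.317,-0.88,0.017]
    - [-1,-0.27,0.317,-0.88,0.017]
    - [-1,-0.27,0.317,-0.88,0.017]
    - [-1,-0.27,0.317,-0.88,0.017]
    - [-1,-0.27,0.317,-0.88,0.017]
    - [-1,-0.27,0.317,-0.88,0.017]

```text
time_s: 5.85
position: [0.633, 0.2402, 0.0105]
tcp_rot: [[-0.999, -0.053, -0.0], [-0.053, 0.999, -0.0], [0.0, -0.0, -1.0]]
force: [0.0, -0.3, -0.1]
opening: 0.358
grasp_force: 0.1
```

>>> step_arm:
  targets:
    - [-1,0,0,0,0]
    - [-1,0,0,0,0]
    - [-1,0,0,0,0]
    - [-1,0,0,0.1,0]
    - [-1,0,0,0.28,0]
    - [-1,0,-0.8,0.28,0]
    - [-1,0,-0.8,0.28,0]
    - [-1,0,-0.8,0.28,0]
    - [-1,0,-0.8,0.28,0]
    - [-1,0,-0.8,0.28,0]

```text
time_s: 6.85
position: [0.6337, 0.0334, 0.0807]
tcp_rot: [[-0.999, -0.046, 0.001], [-0.046, 0.999, -0.002], [-0.001, -0.002, -1.0]]
force: [-0.3, 0.6, 0.2]
opening: 0.341
grasp_force: 30.0
```

>>> step_arm:
  targets:
    - [-1,0.018,-0.539,0,0]
    - [-1,0.018,-0.539,0,0]
    - [-1,0.018,-0.539,0,0]
    - [-1,0.018,-0.539,0,0]
    - [-1,0.018,-0.539,-0.14,0]
    - [-1,0.018,-0.539,-0.22,0]
    - [-1,0.018,-0.539,-0.25,0]
    - [-1,0.018,-0.539,-0.26,0]
    - [-1,0.018,-0.539,-0.26,0]
    - [-1,0.018,-0.539,-0.26,0]
    - [-1,0.018,-0.539,-0.26,0]

```text
time_s: 7.95
position: [0.6384, -0.0946, 0.0167]
tcp_rot: [[-0.999, -0.053, 0.002], [-0.053, 0.999, -0.001], [-0.002, -0.001, -1.0]]
force: [-0.2, -0.8, -0.3]
opening: 0.34
grasp_force: 30.0
```

>>> step_arm:
  targets:
    - [-1,0,0,-0.005,0]
    - [-1,0,0,-0.005,0]
    - [1,0,0,-0.005,0]
    - [1,0,0,-0.005,0]
    - [1,0,0,-0.005,0]
    - [1,0,0,-0.005,0]
    - [1,0,0,0.06,0]
    - [1,0,0,0.2,0]
    - [1,-0.03,-0.573,0.26,-0.172]
    - [1,-0.03,-0.573,0.26,-0.172]
    - [1,-0.03,-0.573,0.26,-0.172]
    - [1,-0.03,-0.573,0.26,-0.172]
    - [1,-0.03,-0.573,0.26,-0.172]
    - [1,-0.03,-0.573,0.1,-0.172]
    - [1,-0.03,-0.573,0.02,-0.172]
    - [1,-0.03,-0.573,-0.008,-0.172]
    - [1,-0.03,-0.573,-0.008,-0.172]

```text
time_s: 9.65
position: [0.6295, -0.2364, 0.0128]
tcp_rot: [[-0.885, 0.466, -0.002], [0.466, 0.885, 0.001], [0.003, 0.0, -1.0]]
force: [-0.2, -0.1, 0.3]
opening: 1.003
grasp_force: 0.0
```

>>> step_arm:
  targets:
    - [-1,0,0,0,0]
    - [-1,0,0,0,0]
    - [-1,0,0,0,0]
    - [-1,0,0,0,0]
    - [-1,0,0,0,0]
    - [-1,0,0,0,0]
    - [-1,0,0,0,0]

```text
time_s: 10.35
position: [0.6302, -0.2378, 0.0139]
tcp_rot: [[-0.883, 0.469, 0.0], [0.469, 0.883, 0.0], [-0.0, 0.0, -1.0]]
force: [-0.7, 0.9, 2.1]
opening: 0.576
grasp_force: 29.8
```

>>> step_arm:
  targets:
    - [-1,0,0,0.1,0]
    - [-1,0,0,0.3,0]
    - [-1,-0.339,0.962,0.36,0]
    - [-1,-0.339,0.962,0.36,0]
    - [-1,-0.339,0.962,0.36,0]
    - [-1,-0.339,0.962,0.36,0]
    - [-1,-0.339,0.962,0.36,0]
    - [-1,-0.339,0.962,0.36,0]

```text
time_s: 11.15
position: [0.5397, 0.0083, 0.1027]
tcp_rot: [[-0.886, 0.464, -0.009], [0.464, 0.886, 0.003], [0.009, -0.001, -1.0]]
force: [-0.6, -1.5, -3.8]
opening: 0.572
grasp_force: 29.8
```

>>> step_arm:
  targets:
    - [-1,-0.339,0.962,0,0]
    - [-1,-0.339,0.962,0,0]
    - [-1,-0.339,0.962,0,0]
    - [-1,-0.339,0.962,0,0]
    - [-1,-0.339,0.962,0,0]
    - [-1,-0.339,0.962,0,0]
    - [-1,-0.339,0.962,-0.15,0]
    - [-1,-0.339,0.962,-0.27,0]
    - [-1,-0.339,0.962,-0.32,0]
    - [-1,-0.339,0.962,-0.338,0]
    - [-1,-0.339,0.962,-0.338,0]
    - [-1,-0.339,0.962,-0.338,0]

```text
time_s: 12.35
position: [0.4617, 0.243, 0.0198]
tcp_rot: [[-0.883, 0.469, 0.002], [0.469, 0.883, 0.001], [-0.002, 0.001, -1.0]]
force: [0.2, -0.0, -3.9]
opening: 0.573
grasp_force: 29.8
```

>>> step_arm:
  targets:
    - [-1,0,0,-0.005,0]
    - [-1,0,0,-0.005,0]
    - [1,0,0,-0.005,0]
    - [1,0,0,-0.005,0]
    - [1,0,0,-0.005,0]
    - [1,0,0,-0.005,0]
    - [1,0,0,0.06,0]
    - [1,0,0,0.2,0]
    - [1,0.072,-0.634,0.26,-0.324]
    - [1,0.072,-0.634,0.26,-0.324]
    - [1,0.072,-0.634,0.26,-0.324]
    - [1,0.072,-0.634,0.26,-0.324]
    - [1,0.072,-0.634,0.26,-0.324]
    - [1,0.072,-0.634,0.26,-0.324]
    - [1,0.072,-0.634,0.26,-0.324]
    - [1,0.072,-0.634,0.1,-0.324]
    - [1,0.072,-0.634,0.02,-0.324]
    - [1,0.072,-0.634,-0.034,-0.324]
    - [1,0.072,-0.634,-0.034,-0.324]
    - [1,0.072,-0.634,-0.034,-0.324]

```text
time_s: 14.35
position: [0.4785, 0.0847, 0.0104]
tcp_rot: [[-0.065, 0.998, -0.0], [0.998, 0.065, 0.0], [0.0, -0.0, -1.0]]
force: [1.1, 0.1, 0.9]
opening: 1.002
grasp_force: 0.0
```

>>> step_arm:
  targets:
    - [-1,0,0,0,0]
    - [-1,0,0,0,0]
    - [-1,0,0,0,0]
    - [-1,0,0,0,0]
    - [-1,0,0,0,0]
    - [-1,0,0,0,0]
    - [-1,0,0,0,0]
    - [-1,0,0,0,0]
    - [-1,0,0,0,0]
    - [-1,0,0,0,0]
    - [-1,0,0,0,0]
    - [-1,0,0,0,0]
    - [-1,0,0,0,0]

```text
time_s: 15.65
position: [0.4785, 0.0847, 0.0105]
tcp_rot: [[-0.065, 0.998, -0.0], [0.998, 0.065, 0.0], [0.0, -0.0, -1.0]]
force: [0.0, 0.5, 0.5]
opening: 0.179
grasp_force: 30.0
```

>>> step_arm:
  targets:
    - [-1,0,0,0.1,0]
    - [-1,0,0,0.24,0]
    - [-1,-0.108,-0.641,0.24,-0.431]
    - [-1,-0.108,-0.641,0.24,-0.431]
    - [-1,-0.108,-0.641,0.24,-0.431]
    - [-1,-0.108,-0.641,0.24,-0.431]
    - [-1,-0.108,-0.641,0.24,-0.431]
    - [-1,-0.108,-0.641,0.24,-0.431]
    - [-1,-0.108,-0.641,0.24,-0.431]
    - [-1,-0.108,-0.641,0.24,-0.431]
    - [-1,-0.108,-0.641,0.24,-0.431]
    - [-1,-0.108,-0.641,0.24,-0.431]
    - [-1,-0.108,-0.641,0.24,-0.431]
    - [-1,-0.108,-0.641,0.12,-0.431]
    - [-1,-0.108,-0.641,0.05,-0.431]
    - [-1,-0.108,-0.641,0.022,-0.431]
    - [-1,-0.108,-0.641,0.018,-0.431]
    - [-1,-0.108,-0.641,0.018,-0.431]

```text
time_s: 17.45
position: [0.4516, -0.0756, 0.0151]
tcp_rot: [[0.96, 0.279, 0.0], [0.279, -0.96, -0.0], [0.0, 0.0, -1.0]]
force: [-0.3, -0.4, -0.5]
opening: 0.182
grasp_force: 30.0
```

>>> step_arm:
  targets:
    - [1,0,0,0,0]
    - [1,0,0,0,0]
    - [1,0,0,0,0]
    - [1,0,0,0,0]
    - [1,0,0,0,0]
    - [1,0,0,0.06,0]
    - [1,0,0,0.2,0]
    - [1,0.029,-0.599,0.26,0]
    - [1,0.029,-0.599,0.26,0]
    - [1,0.029,-0.599,0.26,0]
    - [1,0.029,-0.599,0.26,0]
    - [1,0.029,-0.599,0.26,0]
    - [1,0.029,-0.599,0.1,0]
    - [1,0.029,-0.599,0.02,0]
    - [1,0.029,-0.599,-0.018,0]
    - [1,0.029,-0.599,-0.018,0]
    - [1,0.029,-0.599,-0.018,0]

```text
time_s: 19.15
position: [0.4586, -0.224, 0.0106]
tcp_rot: [[0.96, 0.28, -0.001], [0.28, -0.96, 0.001], [-0.001, -0.001, -1.0]]
force: [0.3, 1.0, 0.3]
opening: 1.001
grasp_force: 0.0
```

>>> step_arm:
  targets:
    - [-1,0,0,0,0]
    - [-1,0,0,0,0]
    - [-1,0,0,0,0]
    - [-1,0,0,0,0]
    - [-1,0,0,0,0]
    - [-1,0,0,0,0]
    - [-1,0,0,0,0]
    - [-1,0,0,0,0]
    - [-1,0,0,0,0]
    - [-1,0,0,0,0]

```text
time_s: 20.15
position: [0.4587, -0.2254, 0.0105]
tcp_rot: [[0.961, 0.278, -0.0], [0.278, -0.961, 0.0], [-0.0, -0.0, -1.0]]
force: [-0.8, -0.6, 0.6]
opening: 0.431
grasp_force: 30.0
```

>>> step_arm:
  targets:
    - [-1,0,0,0.1,0]
    - [-1,0,0,0.28,0]
    - [-1,0.345,0.644,0.32,0]
    - [-1,0.345,0.644,0.32,0]
    - [-1,0.345,0.644,0.32,0]
    - [-1,0.345,0.644,0.32,0]
    - [-1,0.345,0.644,0.32,0]

```text
time_s: 20.85
position: [0.5467, -0.0606, 0.0909]
tcp_rot: [[0.959, 0.283, 0.002], [0.283, -0.959, 0.0], [0.002, 0.0, -1.0]]
force: [-0.8, -0.9, -0.8]
opening: 0.426
grasp_force: 30.0
```

>>> step_arm:
  targets:
    - [-1,0.345,0.644,0,0]
    - [-1,0.345,0.644,0,0]
    - [-1,0.345,0.644,0,0]
    - [-1,0.345,0.644,0,0]
    - [-1,0.345,0.644,0,0]
    - [-1,0.345,0.644,-0.15,0]
    - [-1,0.345,0.644,-0.25,0]
    - [-1,0.345,0.644,-0.295,0]
    - [-1,0.345,0.644,-0.302,0]
    - [-1,0.345,0.644,-0.302,0]
    - [-1,0.345,0.644,-0.302,0]

```text
time_s: 21.95
position: [0.6317, 0.0959, 0.0156]
tcp_rot: [[0.961, 0.277, 0.001], [0.277, -0.961, -0.0], [0.001, 0.0, -1.0]]
force: [0.8, -0.0, 0.4]
opening: 0.429
grasp_force: 30.0
```

>>> step_arm:
  targets:
    - [1,0,0,0,0]
    - [1,0,0,0,0]
    - [1,0,0,0,0]
    - [1,0,0,0,0]
    - [1,0,0,0,0]
    - [1,0,0,0.06,0]
    - [1,0,0,0.2,0]

```text
time_s: 22.65
position: [0.6287, 0.0967, 0.0633]
tcp_rot: [[0.961, 0.278, -0.007], [0.278, -0.961, 0.0], [-0.007, -0.002, -1.0]]
force: [0.1, 0.3, 1.0]
opening: 0.961
grasp_force: 0.0
```

>>> step_arm:
  targets:
    - [1,0.27,-0.39,0.66,0.91]
    - [1,0.27,-0.39,0.66,0.91]
    - [1,0.27,-0.39,0.66,0.91]
    - [1,0.27,-0.39,0.66,0.91]
    - [1,0.27,-0.39,0.66,0.91]
    - [1,0.27,-0.39,0.66,0.91]
    - [1,0.27,-0.39,0.66,0.91]
    - [1,0.27,-0.39,0.66,0.91]
    - [1,0.27,-0.39,0.66,0.91]
    - [1,0.27,-0.39,0.66,0.91]
    - [1,0.27,-0.39,0.66,0.91]
    - [1,0.27,-0.39,0.66,0.91]
    - [1,0.27,-0.39,0.66,0.91]
    - [1,0.27,-0.39,0.66,0.91]
    - [1,0.27,-0.39,0.66,0.91]
    - [1,0.27,-0.39,0.66,0.91]
    - [1,0.27,-0.39,0.66,0.91]
    - [1,0.27,-0.39,0.66,0.91]
    - [1,0.27,-0.39,0.66,0.91]
    - [1,0.27,-0.39,0.66,0.91]

```text
time_s: 24.65
position: [0.6986, -0.0008, 0.2312]
tcp_rot: [[-1.0, 0.0, 0.001], [0.0, 1.0, -0.0], [-0.001, -0.0, -1.0]]
force: [0.3, 1.2, 1.0]
opening: 0.998
grasp_force: 0.0
```

>>> step_arm:
  targets:
    - [1,0,0,0,0]
    - [1,0,0,0,0]
    - [1,0,0,0,0]

```text
time_s: 24.95
position: [0.6987, -0.0008, 0.2302]
tcp_rot: [[-1.0, 0.002, 0.0], [0.002, 1.0, -0.0], [-0.0, -0.0, -1.0]]
force: [0.9, -0.1, 0.1]
opening: 1.0
grasp_force: 0.0
```

```bash
python3 -c "
from h import *
snap('wrist','w5')"
```

>>> step_arm:
  targets:
    - [1,-0.72,0.32,0,0]
    - [1,-0.72,0.32,0,0]
    - [1,-0.72,0.32,0,0]
    - [1,-0.72,0.32,0,0]
    - [1,-0.72,0.32,0,0]
    - [1,-0.72,0.32,0,0]
    - [1,-0.72,0.32,0,0]

```text
time_s: 25.7
position: [0.5208, 0.0788, 0.2308]
tcp_rot: [[-1.0, 0.001, 0.003], [0.001, 1.0, -0.0], [-0.003, -0.0, -1.0]]
force: [0.4, 0.1, 1.1]
opening: 1.004
grasp_force: 0.0
```

```bash
python3 -c "
from h import *
snap('wrist','w6'); snap('top','top6')"
```

```text
(no output)
```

View pics/w5.png

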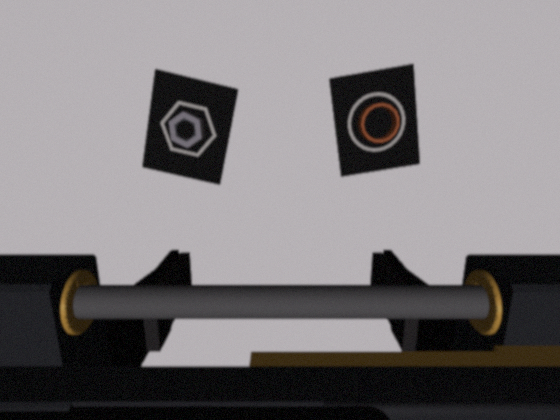

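View pics/w6.png

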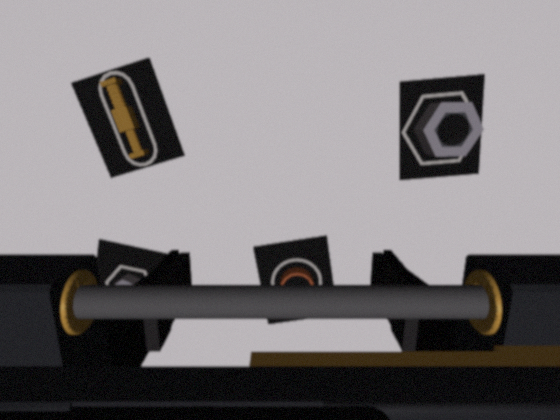

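w5 shows the small nut in its hexagon (185,129) and the ferrule in its circle (379,122). w6 shows the stem along its oblong (128,118) and the large nut on its hexagon (445,129), seen obliquely. I'll check the centring numerically.

```bash
cat > chk.py <<'E'
from h import *
import sys
def cen(c,m,z,box,nm):
    x0,x1,y0,y1=box; mm=np.zeros_like(m); mm[y0:y1,x0:x1]=m[y0:y1,x0:x1]
    pts=cv2.findNonZero(mm)
    ks=[k for k in cv2.findContours(mm,cv2.RETR_EXTERNAL,cv2.CHAIN_APPROX_NONE)[0] if cv2.contourArea(k)>40]
    k=cv2.convexHull(np.vstack(ks))[:,0]
    P=np.array([ray(c,u,v,z)[:2] for u,v in k],np.float32)*1000
    r=cv2.minAreaRect(P); M=cv2.moments(P)
    print(nm,z,'cent',round(M['m10']/M['m00'],1),round(M['m01']/M['m00'],1),'bbox',((P.min(0)+P.max(0))/2).round(1),(np.ptp(P,0)).round(1),'rect',np.round(r[0]+r[1]+(r[2],),1))
def run(f,box,kind,zs,nm):
    c=load(f); hsv=cv2.cvtColor(c['color'],cv2.COLOR_RGB2HSV)
    if kind=='orange': m=cv2.inRange(hsv,(0,90,40),(30,255,255))
    if kind=='nut': m=cv2.inRange(hsv,(105,25,60),(135,255,255))
    if kind=='pad': m=cv2.bitwise_not(cv2.inRange(hsv,(0,0,120),(180,255,255)))
    for z in zs: cen(c,m,z,box,nm)
if __name__=='__main__':
    run('w5',(140,240,65,190),'pad',[.004],'shex pad'); run('w5',(160,212,105,152),'nut',[.012,.02],'small nut')
    run('w5',(325,425,60,180),'pad',[.004],'circ pad'); run('w5',(345,410,90,155),'orange',[.012,.02],'ferrule')
    run('w6',(68,190,55,180),'pad',[.004],'obl pad'); run('w6',(90,165,60,172),'orange',[.012],'stem')
    run('w6',(395,490,70,184),'pad',[.004],'lhex pad'); run('w6',(400,486,90,170),'nut',[.017,.03],'large nut')
    c=load('w6'); h=cv2.cvtColor(c['color'],cv2.COLOR_RGB2HSV); print(h[129,425],h[129,437],h[104,455],h[97,440])
    cv2.imwrite('pics/c6.png',cv2.resize(c['color'][60:190,390:500,::-1],None,fx=5,fy=4))
    a,b=load('top0')['color'].astype(int),load('top6')['color'].astype(int); d=abs(a-b).max(2); print('scoop/can diff',d[165:230,105:165].max(),d[135:215,395:480].max())
E
python3 chk.py
```

```text
shex pad 0.004 cent 638.0 -94.3 bbox [638.1 -94.5] [114.5 102.4] rect [638.  -94.2  83.9  99.6  76.8]Traceback (most recent call last):
  File "chk.py", line 18, in <module>
    run('w5',(140,240,65,190),'pad',[.004],'shex pad'); run('w5',(160,212,105,152),'nut',[.012,.02],'small nut')
                                                        ~~~^^^^^^^^^^^^^^^^^^^^^^^^^^^^^^^^^^^^^^^^^^^^^^^^^^^^^
  File "chk.py", line 16, in run
    for z in zs: cen(c,m,z,box,nm)
                 ~~~^^^^^^^^^^^^^^
  File "chk.py", line 7, in cen
    k=cv2.convexHull(np.vstack(ks))[:,0]
                     ~~~~~~~~~^^^^
    return _nx.concatenate(arrs, 0, dtype=dtype, casting=casting)
           ~~~~~~~~~~~~~~~^^^^^^^^^^^^^^^^^^^^^^^^^^^^^^^^^^^^^^^
ValueError: need at least one array to concatenate
```

```bash
python3 - <<'E'
s=open('chk.py').read()
s=s.replace("m=cv2.inRange(hsv,(105,25,60),(135,255,255))","b=cv2.GaussianBlur(c['color'],(5,5),0).astype(int); m=((b[:,:,2]-b[:,:,0]>6)&(b[:,:,2]>50)).astype(np.uint8)*255")
s=s.replace("print(h[129,425],h[129,437],h[104,455],h[97,440])","print(c['color'][129,[405,415,420,425,430,437,470]].tolist())")
open('chk.py','w').write(s)
E
python3 chk.py
```

```text
shex pad 0.004 cent 638.0 -94.3 bbox [638.1 -94.5] [114.5 102.4] rect [638.  -94.2  83.9  99.6  76.8]Traceback (most recent call last):
  File "chk.py", line 18, in <module>
    run('w5',(140,240,65,190),'pad',[.004],'shex pad'); run('w5',(160,212,105,152),'nut',[.012,.02],'small nut')
                                                        ~~~^^^^^^^^^^^^^^^^^^^^^^^^^^^^^^^^^^^^^^^^^^^^^^^^^^^^^
  File "chk.py", line 16, in run
    for z in zs: cen(c,m,z,box,nm)
                 ~~~^^^^^^^^^^^^^^
  File "chk.py", line 7, in cen
    k=cv2.convexHull(np.vstack(ks))[:,0]
                     ~~~~~~~~~^^^^
    return _nx.concatenate(arrs, 0, dtype=dtype, casting=casting)
           ~~~~~~~~~~~~~~~^^^^^^^^^^^^^^^^^^^^^^^^^^^^^^^^^^^^^^^
ValueError: need at least one array to concatenate
```

```bash
python3 - <<'E'
from h import *
c=load('w5')['color']; print(c[129,155:216:3].tolist())
c=load('w6')['color']; print(c[129,400:486:4].tolist())
E
```

```text
[[21, 22, 20], [12, 14, 10], [46, 43, 42], [137, 133, 133], [42, 41, 37], [101, 95, 102], [114, 108, 117], [49, 48, 51], [11, 11, 16], [19, 20, 19], [18, 12, 11], [16, 10, 13], [13, 14, 12], [59, 59, 61], [115, 111, 119], [84, 79, 87], [32, 33, 34], [12, 15, 12], [43, 41, 42], [137, 134, 132], [44, 43, 40]]
[[52, 50, 50], [140, 137, 137], [38, 40, 37], [17, 12, 12], [44, 43, 39], [45, 43, 43], [104, 100, 108], [122, 117, 125], [124, 118, 125], [60, 60, 64], [18, 15, 19], [17, 15, 9], [10, 9, 12], [19, 17, 17], [20, 19, 22], [19, 20, 19], [9, 15, 12], [32, 36, 34], [94, 91, 97], [125, 120, 129], [122, 117, 124], [176, 173, 176]]
```

```bash
sed -i "s/b\[:,:,2\]-b\[:,:,0\]>6/b[:,:,2]-b[:,:,1]>4/; s/\.012,\.02\],'small/.02],'small/" chk.py; python3 chk.py
```

```text
shex pad 0.004 cent 638.0 -94.3 bbox [638.1 -94.5] [114.5 102.4] rect [638.  -94.2  83.9  99.6  76.8]
small nut 0.02 cent 638.2 -93.9 bbox [638.  -94.2] [34.4 31.8] rect [638.  -93.8  31.   34.3  35.1]
circ pad 0.004 cent 631.6 96.7 bbox [631.8  96.6] [110.3  97.1] rect [631.6  96.7  99.5  83.9   9.3]
ferrule 0.012 cent 632.0 98.5 bbox [631.8  98.2] [40.6 41.6] rect [631.9  98.6  41.1  40.3  46.7]
ferrule 0.02 cent 631.9 96.4 bbox [631.7  96.1] [39.7 40.7] rect [631.8  96.5  40.2  39.5  46.7]
obl pad 0.004 cent 451.9 -75.0 bbox [452.2 -74.7] [117.  106.7] rect [451.9 -75.   99.5  84.   16.3]
stem 0.012 cent 450.9 -75.8 bbox [450.4 -75.8] [78.8 40.4] rect [450.6 -75.9  79.8  21.6  16.2]
lhex pad 0.004 cent 461.0 242.9 bbox [460.8 242.7] [104.4  91. ] rect [461.  242.9  99.3  84.    4.7]
large nut 0.017 cent 461.1 250.5 bbox [461.  250.6] [53.  60.3] rect [461.  250.6  60.3  52.9  90. ]
large nut 0.03 cent 460.7 244.5 bbox [460.5 244.5] [51.1 58.2] rect [460.5 244.5  58.2  51.1  90. ]
[[138, 134, 134], [38, 35, 34], [45, 43, 43], [118, 115, 121], [123, 117, 127], [47, 48, 51], [61, 60, 64]]
scoop/can diff 26 26
```

View pics/c6.png

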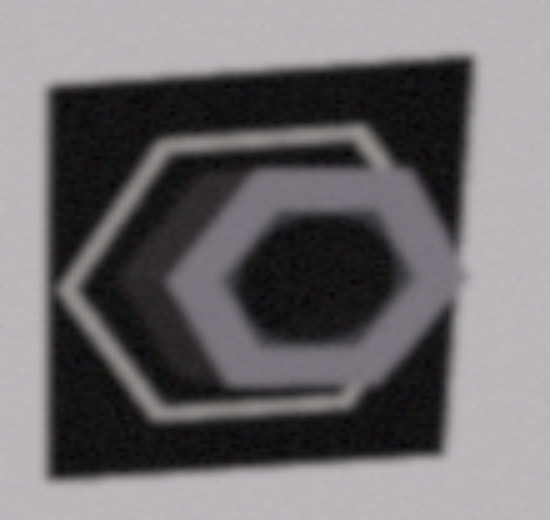

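The crop shows the large nut flat with its base centred in the hexagon; the apparent offset is parallax. All four parts are within 2 mm of their outlines' centres, with the stem within 0.1° of its outline, and the scoop and canister have not moved.

```bash
python3 -c "
from rig import *
print(hand_in())"
```

```text
the job is handed in; nothing more can be done
None
```

The job is handed in: both nuts, the ferrule and the stem lie flat on their matching pads, each measured within about 2 mm of its outline's centre, and the arm never went near the canister or the scoop.

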